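# Load drawer-front blanks into a spring-loaded feeder magazine

## Robot

A 7-joint arm with a two-finger parallel gripper is mounted at the origin on the work surface. World frame = base frame: x ahead of the robot, y to its left, z up, the work surface at z = 0. Lengths are in m, angles in rad, forces in N, time in s.
With the tool pointing down it reaches from about 0.4 to 0.85 m from the base axis. Payload 10.4 kg.
Tool frame: the origin (TCP) lies between the finger pads; the fingertips stand 22 mm ahead of it and the grasp point (between the pads) lies 3 mm ahead of it; z points along the fingers, y is the line along which they close (so a half turn about z gives the same grasp; the last joint's range is limited). The gripper opens to 85 mm and grips with 20 to 120 N. Pads are 22 mm wide; open, the fingers measure 114 mm over their backs; the gripper's body (76 mm by 85 mm) begins 54 mm behind the grasp point. The pads swing forward as they close: fully open they stand 13 mm farther back than shut.
Start: joints at [1.112, 0.332, -0.065, 1.46, 0.022, 1.35, -0.088], TCP at [0.264, -0.567, 0.253] pointing down, gripper open.
Joint ranges: [-2.6, 2.6], [-0.5, 2.12], [-1.47, 1.34], [0.16, 2.42], [-1.27, 4.41], [0.06, 2.06], [-2.6, 2.6]. Speed limits (rad/s): [2.22, 2.22, 2.79, 2.79, 3.14, 3.14, 3.14].

## Interface

Orientations are given as a unit quaternion [x, y, z, w].
In Python, from workcell import manip, camera, ticket, boxes_of, outline_of gives the robot as it stands.
- The arm moves only by the tool carry_out, never from a script. Its argument "deltas" is a list of rows, each a list of 5 numbers: the shift along the tool's x, y, z as a fraction of full scale, then the turn about the tool's z as a fraction of full scale, then the opening, from -1 (shut) to 1 (fully open), so that 0 is half open. In form: [[tx, ty, tz, spin, gripper], ...]. A call has 1 to 20 rows; each row is the pose to reach, as a shift and turn from the pose commanded when the call began, along the tool's axes at that moment; what a row does not reach only later rows make up. Full scale, the value 1, is 150 mm for a shift and 30 degrees for a turn. A row lasts 1/8 s, in which the tool goes at most 62.5 mm and 10.7 degrees, less where a joint would pass 70% of its speed; a pose out of reach is approached as far as the arm can. A call with a number of a shift or a turn outside -1 to 1 is refused whole. A call with a gripper value outside its range is refused whole. The fingers move at their own pace and stop on an object; "force" is the grip in N (left out, the last holds). Time passes only in rows, so rows that repeat a pose let the fingers close. It gives the time, the measured TCP pose, the force, the opening and the grip force at its end, in the units of the state.
- manip.get_obs(): the state, without advancing time (a new reading comes with each control period).
- camera(name): name is "scene" or "top" or "wrist"; returns a dict with "img" (480x640x3 uint8, red, green, blue), "depth" (480x640 float32, m along the optical axis (not along the pixel's ray), 0 where there is no reading), "vertical_fov" (degrees; the focal length in pixels is half the picture's height over the tangent of half this angle, whatever the lens; pixels are square), "cx", "cy" (the principal point, pixels), "R" (3x3) and "t" (3): a world point X has camera coordinates R X + t. Camera axes: x right, y down, z forward; pixel columns grow to the right and rows downward; lengths in m; the calibration is good to about 2 mm. The wrist camera is an equidistant fisheye: a pixel r from the principal point sees the ray r / f radians off the axis. A picture is of the moment at which its call begins.
- ticket.hand_in(): hands the job in; it is judged then, once.
Trained networks look in a picture, given as the dict that the camera call returned (one of the last four; its "shot" number tells which), for a name from the list of things; names that differ only in an ending like _2 or _b are one class to them, and where a whole thing is asked for, a point or a joint stands for the part that bears it (a point fixed in the world has none). Each returns a list of dicts, best first, with "conf" (0 to 1); they miss things now and then, are a little off and sometimes report something else, mostly with a low value. They report only what shows in the picture. A call takes as long as a camera call. They do not tell look-alikes from the thing itself.
- boxes_of(query, picture): "position" ([x, y, z] in m, in world coordinates, good to about 4 mm: the middle of the surface that is visible of it).
- outline_of(query, picture): "region" (480x640 bool, what is visible of it).
The state is a dict: "clock": time; "joint_pos": joint angles; "joint_velocities": joint speeds; "tau": joint torques, N m; "position": TCP position; "ee_rot": TCP orientation; "ft_force": force on the tool from outside, world axes, zero at the start; "torque": the same for the moment, N m; "grip_width": opening from 0.0 (shut) to 1.0 (fully open); "grasp_force": force on a finger pad.
Only numpy, scipy, OpenCV 4.12 (cv2) and the standard library are available. Lean on these libraries where they do the work, as an engineer would, in place of code of your own. Each camera call takes 0.05 s, during which the arm holds its last target. There are 200 camera calls.

## Task

Load the two loose 150 mm wooden blanks into the spring-loaded magazine, on top of the one already in it: one after the other, press each down on the pile, get it under the steel lip and push it fully home against the stop before you fetch the next. At the end all three lie flat under the lip, fully home and held by the spring; leave the other things on the bench where they are.

Things in the scene. Friction and masses are not known exactly. Their poses are not given: they have to be found in the camera images.
- magazine: grey spring-loaded feeder magazine bolted to the bench, upright, turned up to 0.3 rad; origin on the bench under the centre of a blank that is fully home. Its +x runs from the open end (facing the robot) to the closed far end, z up. For x below 0 nothing stands above the 10 mm base plate (220 x 110 mm, centred): there the pile is free on both sides, behind and above. The spring presses the top blank against the lip
- mouth (a point): middle of the lip's front edge, underside: magazine x +15 mm, y 0, z 115 mm. The lip is a fixed steel plate 6 mm thick, 76 mm wide, over x +15 to +75 mm; it keeps the pile down. A new blank goes in from behind it: laid on the pile's bare rear with its nose short of the lip, pressed down its own thickness and a few mm more, slid +x under the lip, then shoved on by its rear end
- stop (a point): middle of the stop wall's inner face: magazine x +75 mm, y 0, z 105 mm; the wall's top is at z 135 mm. A blank is home when its nose touches it. Shoving a blank on under the lip takes about 5 to 12 N; the force climbs at the stop
- cheek (a point): inner face of the left cheek, at the lip's front edge: magazine x +15, y +30, z 100 mm. The two cheeks stand at the sides below the lip only, 60 mm apart inside, 76 mm outside; before the lip (x +3 to +15 mm) they flare to about 74 mm inside, 82 mm outside
- platform (a joint): how far the platform has sunk, m: 0 with one blank in the magazine, 0.020 more for each further blank; it bottoms at 0.075. The platform's top, 150 x 50 mm, is at z = 95 mm minus this. The spring pushes up with 7 N at 0 and 0.2 N more per mm; platform 0.15 kg
- blank_a_mid (a point): brown wooden drawer-front blank, a flat bar 150 (its x) x 55 (its y) x 20 mm (its z), 0.115 kg (varies), lying flat on the bench; the point is its centre, half-way up. Same as the other loose blank; either may be loaded first
- blank_b_mid (a point): brown wooden drawer-front blank, a flat bar 150 (its x) x 55 (its y) x 20 mm (its z), 0.115 kg (varies), lying flat on the bench; the point is its centre, half-way up. Same as the other loose blank; either may be loaded first
- blank_c_mid (a point): centre of the equal blank that is already home in the magazine, flat under the lip (its axes as a loose blank's)
- long_rail: bystander: a longer piece of the same wood, 200 x 55 x 20 mm, lying flat; origin under its middle. It does not fit the magazine
- offcut: bystander: a short thick block of the same wood, 85 x 55 x 35 mm; origin under its middle
- tape_roll: bystander: roll of paper tape lying flat, 100 mm across, 25 mm high; origin under its middle
- glue: bystander: white glue bottle, 64 mm across, 170 mm tall; origin under its middle
- stain_tin: bystander: steel tin, 90 mm across, 100 mm tall; origin under its middle
- screwdriver: bystander: black-handled screwdriver lying flat
- hammer: bystander: hammer lying flat
- sanding_block: bystander: cork sanding block, 110 x 60 x 35 mm; origin under its middle
Not all that is in view belongs to the job. Leave any black or turquoise look-alike of the part that bears blank_b_mid alone.

How it is judged:
On the way, in this order (a step that is already met when the one before it is completed fails the run):
1. one of the two loose blanks is home in the magazine, flat under the lip against the stop, and the platform has sunk by one thickness ((((x of blank_a_mid in the frame of magazine between -0.006 and 0.006 m and y of blank_a_mid in the frame of magazine between -0.008 and 0.008 m and z of blank_a_mid in the frame of magazine between 0.02 and 0.11 m and angle between the z axis of blank_a_mid and the z axis of magazine, either way round below 0.06 rad) and value of joint platform between 0.015 and 0.027 m) or ((x of blank_b_mid in the frame of magazine between -0.006 and 0.006 m and y of blank_b_mid in the frame of magazine between -0.008 and 0.008 m and z of blank_b_mid in the frame of magazine between 0.02 and 0.11 m and angle between the z axis of blank_b_mid and the z axis of magazine, either way round below 0.06 rad) and value of joint platform between 0.015 and 0.027 m))), for 0.2 s.
2. both are home on the pile, and the platform has sunk by two thicknesses (x of blank_a_mid in the frame of magazine between -0.006 and 0.006 m and y of blank_a_mid in the frame of magazine between -0.008 and 0.008 m and z of blank_a_mid in the frame of magazine between 0.02 and 0.11 m and angle between the z axis of each of blank_a_mid, blank_b_mid, blank_c_mid and the z axis of magazine, either way round below 0.06 rad and x of blank_b_mid in the frame of magazine between -0.006 and 0.006 m and y of blank_b_mid in the frame of magazine between -0.008 and 0.008 m and z of blank_b_mid in the frame of magazine between 0.02 and 0.11 m and x of blank_c_mid in the frame of magazine between -0.006 and 0.006 m and y of blank_c_mid in the frame of magazine between -0.008 and 0.008 m and z of blank_c_mid in the frame of magazine between 0.02 and 0.11 m and value of joint platform between 0.035 and 0.047 m), for 0.2 s.
At the end, for the whole second after the job is handed in: all three blanks lie in the magazine flat (within 0.06 rad) and at rest under the lip, each within 6 mm of fully home against the stop and 8 mm of the middle, and the platform is 35 to 47 mm down (all of step 2 and linear speed of each of blank_a, blank_b, blank_c below 0.02 m/s); the robot touches nothing.
It fails at once if one of the other things on the bench was moved by more than 30 mm (distance of any of long_rail, offcut, tape_roll, glue, stain_tin, screwdriver, hammer, sanding_block from where it was at the start of the episode above 0.03 m).
It also fails if it takes over 72 s, if anything falls off the work surface, if the arm or the gripper's body presses on something with over 40 N, if the wrist force passes 120 N, or if a joint passes its speed limit or range.

## Working session

There is one attempt and no reset: what is moved stays moved. The work goes in short steps, Python scripts to look and compute and a tool call to move; the robot and the scene stay as the last step left them, time stands still between calls to the robot, and variables do not carry over. Pictures are saved under pics/ and viewed, at most 10 in all, crops included, and the job is handed in when it is done.

Besides the shell and the picture viewer there is one more tool, called after ">>>" by a JSON object that holds its "name" and its "arguments", one argument or row to a line. carry_out: Moves the arm, as the interface text tells. Its arguments: {"type":"object","properties":{"deltas":{"type":"array","items":{"type":"array","items":{"type":"number"}}},"force":{"type":"number"}},"required":["deltas"]}

```bash
mkdir -p pics; ls; cat > h.py <<'E'
import numpy as np, cv2
from workcell import manip, camera, ticket, boxes_of, outline_of
def pts(c,mask=None):
    d=c["depth"]; f=240/np.tan(np.radians(c["vertical_fov"])/2)
    v,u=np.nonzero((d>0)&(mask if mask is not None else True))
    z=d[v,u]; P=np.c_[(u-c["cx"])/f*z,(v-c["cy"])/f*z,z]
    return (P-c["t"])@c["R"], u, v
def proj(c,X):
    f=240/np.tan(np.radians(c["vertical_fov"])/2)
    p=c["R"]@np.array(X)+c["t"]; return (p[0]/p[2]*f+c["cx"],p[1]/p[2]*f+c["cy"])
def save(n,im): cv2.imwrite("pics/"+n,cv2.cvtColor(im,cv2.COLOR_RGB2BGR))
E
python3 - <<'E'
from h import *
o=manip.get_obs(); print({k:np.round(v,3) for k,v in o.items()})
t=camera("top"); s=camera("scene")
save("top.png",t["img"]); save("scene.png",s["img"])
for q in ["blank_a_mid","magazine","blank_c_mid","mouth","stop","cheek","long_rail","offcut","tape_roll","glue","stain_tin","screwdriver","hammer","sanding_block"]:
    for n,c in(("top",t),("scene",s)):
        for b in boxes_of(q,c): print(q,n,np.round(b["position"],3),round(b["conf"],2),np.round(proj(c,b["position"])))
for b in outline_of("blank_a_mid",t):
    P,u,v=pts(t,b["region"]); k=P[:,2]>np.median(P[:,2])-.006
    r=cv2.minAreaRect(P[k,:2].astype(np.float32)); print("blank",r,np.median(P[:,2]),u.mean(),v.mean(),t["img"][b["region"]].mean(0),b["conf"])
E
```

```text
pics
{'clock': np.float64(0.0), 'joint_pos': array([ 1.112,  0.333, -0.065,  1.461,  0.022,  1.35 , -0.088]), 'joint_velocities': array([ 0.001, -0.001,  0.001,  0.001,  0.   , -0.001, -0.001]), 'tau': array([ 1.0000e-03, -6.2544e+01,  4.9000e-02, -3.9161e+01,  1.6000e-02,
        1.0000e-02,  0.0000e+00]), 'position': array([ 0.264, -0.566,  0.253]), 'ee_rot': array([ 0.976,  0.216, -0.   , -0.001]), 'ft_force': array([0.406, 0.272, 0.072]), 'torque': array([-0.005, -0.004, -0.054]), 'grasp_force': np.float64(0.0), 'grip_width': np.float64(1.001)}
blank_a_mid top [ 0.535 -0.31   0.015] 0.84 [444. 251.]
blank_a_mid scene [0.658 0.03  0.022] 0.29 [278. 287.]
magazine top [0.634 0.007 0.012] 0.95 [326. 214.]
magazine top [0.541 0.263 0.022] 0.3 [231. 247.]
magazine scene [0.659 0.037 0.021] 0.8 [279. 289.]
blank_c_mid top [0.584 0.014 0.118] 0.73 [323. 228.]
blank_c_mid scene [0.591 0.02  0.107] 0.93 [297. 253.]
blank_c_mid scene [0.659 0.037 0.021] 0.55 [279. 289.]
blank_c_mid scene [0.739 0.32  0.023] 0.24 [321. 405.]
mouth top [0.628 0.011 0.011] 0.93 [325. 216.]
mouth top [ 0.697 -
[... 1285 characters left out ...]
 322.]
screwdriver top [0.631 0.006 0.014] 0.16 [327. 215.]
screwdriver scene [ 0.355 -0.477  0.021] 0.85 [267. 112.]
hammer top [0.386 0.496 0.021] 0.84 [142. 304.]
hammer top [0.585 0.015 0.115] 0.17 [323. 227.]
hammer scene [0.417 0.501 0.025] 0.67 [490. 386.]
sanding_block top [0.794 0.031 0.033] 0.8 [318. 154.]
sanding_block top [ 0.345 -0.484  0.02 ] 0.73 [512. 324.]
sanding_block top [0.628 0.451 0.109] 0.24 [152. 209.]
sanding_block scene [0.795 0.037 0.034] 0.81 [230. 318.]
blank ((0.5338364839553833, -0.3083721101284027), (0.05625758692622185, 0.14804255962371826), 73.9779052734375) 0.019771475289333786 443.9328165374677 251.786391042205 [146.99914384 100.41438356  64.78510274] 0.7
```

View pics/top.png

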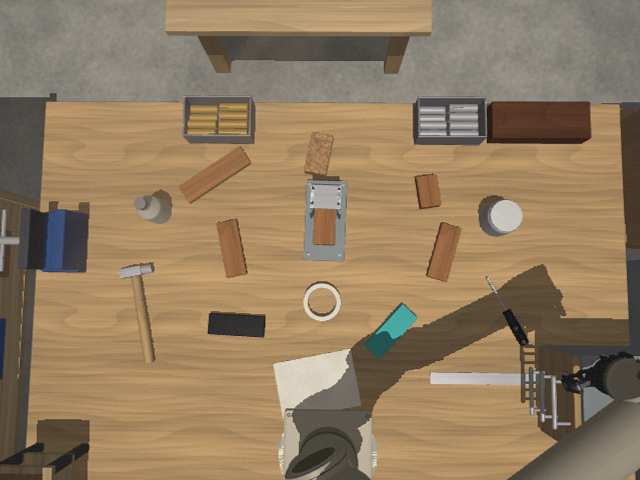

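View pics/scene.png

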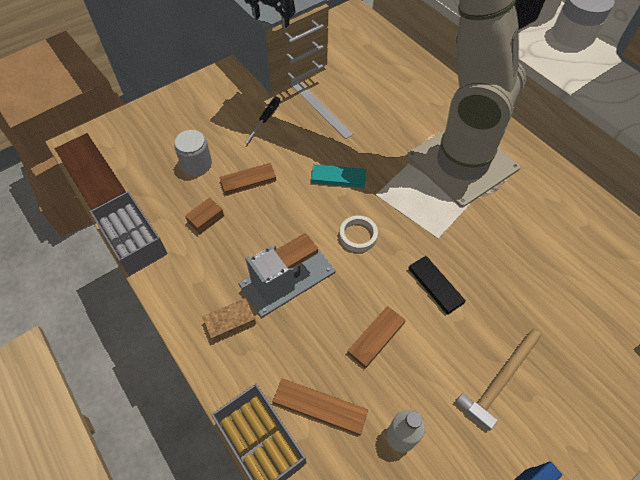

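The top view shows brown bars at (444,251) and (231,247), which are loose-blank sized. The longer bar at (214,174) is the long_rail and the short one at (427,191) is the offcut. The black (236,324) and turquoise (390,330) bars are look-alikes to leave. The magazine is at (325,218) with its lip at the far end. Next I'll measure both brown bars and the magazine and take one confirming crop.

```bash
python3 - <<'E'
from h import *
t=camera("top"); P,u,v=pts(t); img=t["img"]
def rect(m): 
    r=cv2.minAreaRect(P[m,:2].astype(np.float32)); b=cv2.boxPoints(r)
    e=[b[1]-b[0],b[2]-b[1]]; L=max(e,key=np.linalg.norm)
    return np.round(r[0],4),np.round(sorted(r[1]),4),round(float(np.arctan(L[1]/L[0])),4)
def win(x,y,d): return (abs(P[:,0]-x)<d)&(abs(P[:,1]-y)<d)
for n,x,y in(("R",.535,-.31),("L",.541,.263)):
    m=win(x,y,.1)&(P[:,2]>.012)&(P[:,2]<.03); print(n,rect(m),np.median(P[m,2]),img[v[m],u[m]].mean(0))
m=win(.63,.01,.16)
c=m&(P[:,2]>.105)&(P[:,2]<.119)&(P[:,0]<.66); print("c",rect(c),np.median(P[c,2]))
l=m&(P[:,2]>.1165)&(P[:,2]<.127);print("lip",rect(l),np.median(P[l,2]))
w=m&(P[:,2]>.129)&(P[:,2]<.145);print("wall",rect(w),np.median(P[w,2]),w.sum())
b=m&(P[:,2]>.006)&(P[:,2]<.016);print("base",rect(b),np.median(P[b,2]))
print(np.histogram(P[m,2],np.arange(.0,.15,.005)))
a=cv2.resize(img[200:300,200:270],(350,500)); d=cv2.resize(img[200:300,410:480],(350,500))
save("crop.png",np.hstack([a,d]))
E
```

```text
R (array([ 0.5578, -0.3248]), array([0.0934, 0.2147]), -0.5718) 0.019775486361434152 [146.22476675 100.48600509  65.49618321]
L (array([0.5386, 0.2618]), array([0.0561, 0.1498]), 0.2167) 0.019921410291396425 [146.51851852 100.41887125  65.06084656]
c (array([0.6017, 0.0111]), array([0.0783, 0.1164]), 0.0052) 0.11479852905907018
lip (array([0.6192, 0.0103]), array([0.076 , 0.1512]), -0.028) 0.12038075418905009
wall (array([0.673 , 0.0089]), array([0.0578, 0.0754]), 1.5368) 0.1336032521917456 119
base (array([0.6298, 0.0101]), array([0.3179, 0.3207]), -1.5637) 0.009332752261082445
(array([4314, 1351,  648,  127,   16,   36,  191,  164,   18,    4,    1,
          4,    4,    3,    2,    3,    4,    3,    1,    5,    5,   40,
        395,  589,  428,   80,   66,   40,    5]), array([0.   , 0.005, 0.01 , 0.015, 0.02 , 0.025, 0.03 , 0.035, 0.04 ,
       0.045, 0.05 , 0.055, 0.06 , 0.065, 0.07 , 0.075, 0.08 , 0.085,
       0.09 , 0.095, 0.1  , 0.105, 0.11 , 0.115, 0.12 , 0.125, 0.13 ,
       0.135, 0.14 , 0.145]))
```

View pics/crop.png

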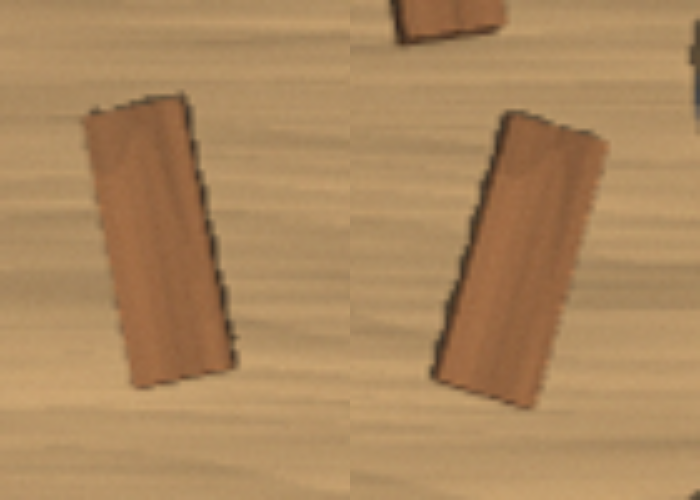

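The crop confirms two brown 150x56 mm bars. I'll load R first, then L. One more fit of the magazine, and the deltas for the first move.

```bash
cat >> h.py <<'E'
def go(x,y,z,yaw):
    o=manip.get_obs(); q=o["ee_rot"]; from scipy.spatial.transform import Rotation as R_
    R=R_.from_quat(q).as_matrix(); d=R.T@(np.array([x,y,z])-o["position"])
    w=np.arctan2(R[1,0],R[0,0]); s=-(yaw-w)
    s=(s+np.pi)%(2*np.pi)-np.pi
    print("pose",np.round(o["position"],4),"yaw",round(w,4),"tilt",np.round(R[:2,2],4),"F",np.round(o["ft_force"],1),"t",round(float(o["clock"]),2))
    print("delta",np.round(d/.15,3),"spin",round(s/np.radians(30),3))
E
python3 - <<'E'
from h import *
t=camera("top"); P,u,v=pts(t); img=t["img"]; hsv=cv2.cvtColor(img,cv2.COLOR_RGB2HSV)[v,u]
def fit(m,n):
    r=cv2.minAreaRect(P[m,:2].astype(np.float32)); b=cv2.boxPoints(r)
    e=[b[1]-b[0],b[2]-b[1]]; L=max(e,key=np.linalg.norm); print(n,np.round(r[0],4),np.round(sorted(r[1]),4),"yaw",np.arctan(L[1]/L[0]),m.sum())
w=(abs(P[:,0]-.63)<.15)&(abs(P[:,1]-.01)<.08)
fit(w&(hsv[:,1]<70)&(P[:,2]>.005)&(P[:,2]<.015),"base")
c=w&(hsv[:,1]>90)&(P[:,2]>.1125)&(P[:,2]<.117); fit(c,"c")
# centreline of c by rows
X=P[c]; xs=np.arange(.55,.61,.005); ym=[(X[abs(X[:,0]-x)<.004,1].max()+X[abs(X[:,0]-x)<.004,1].min())/2 for x in xs]; print(np.polyfit(xs-.58,ym,1), X[:,0].min(), X[:,0].max())
l=w&(hsv[:,1]<70)&(P[:,2]>.117)&(P[:,2]<.124)&(P[:,0]<.7); fit(l,"lip")
m=(abs(P[:,0]-.535)<.085)&(abs(P[:,1]+.31)<.065)&(P[:,2]>.013)&(P[:,2]<.03); fit(m,"R")
go(.548,-.312,.12,-.28)
E
```

```text
base [0.6187 0.0109] [0.1102 0.2202] yaw -0.031012384 1314
c [0.5881 0.0119] [0.0533 0.0896] yaw -0.028829532 423
[-0.00714812  0.01233165] 0.5434118217417824 0.6324397876583666
lip [0.6405 0.0105] [0.0772 0.1099] yaw -0.060621373 542
R [ 0.5339 -0.3086] [0.0563 0.1507] yaw -0.27843428 1140
pose [ 0.2638 -0.5666  0.2534] yaw 0.4358 tilt [ 0.     -0.0001] F [ 0.1  0.  -0.8] t 1.65
delta [ 2.434 -0.739  0.889] spin 1.367
```

>>> {"name": "carry_out", "arguments": {
  "deltas": [
    [1,-0.3,0.2,1,1],
    [1,-0.3,0.2,1,1],
    [1,-0.3,0.2,1,1]
  ]
}}

```text
clock: 2.02
position: [0.383, -0.4601, 0.223]
ee_rot: [0.999, -0.046, 0.0, -0.0]
ft_force: [0.7, -0.2, 0.0]
grip_width: 1.0
grasp_force: 0.0
```

```bash
python3 -c "
from h import *
go(.548,-.312,.12,-.28)"
```

```text
pose [ 0.383  -0.4601  0.223 ] yaw -0.0911 tilt [0.0006 0.0006] F [ 0.7 -0.2  0. ] t 2.02
delta [ 1.005 -1.083  0.688] spin 0.361
```

>>> {"name": "carry_out", "arguments": {
  "deltas": [
    [0.9,-1,0.5,0.36,1],
    [0.9,-1,0.5,0.36,1],
    [0.9,-1,0.5,0.36,1],
    [0.9,-1,0.5,0.36,1],
    [0.9,-1,0.5,0.36,1]
  ]
}}

```text
clock: 2.65
position: [0.53, -0.3218, 0.1472]
ee_rot: [0.991, -0.135, -0.001, -0.001]
ft_force: [-0.9, 0.2, -0.2]
grip_width: 0.999
grasp_force: 0.0
```

```bash
python3 - <<'E'
from h import *
go(.548,-.312,.028,-.28)
c=camera("wrist"); save("w1.png",c["img"])
E
```

```text
pose [ 0.53   -0.3218  0.1472] yaw -0.2715 tilt [-0.0008  0.002 ] F [-0.9  0.2 -0.2] t 2.65
delta [ 0.099 -0.094  0.794] spin 0.016
```

View pics/w1.png

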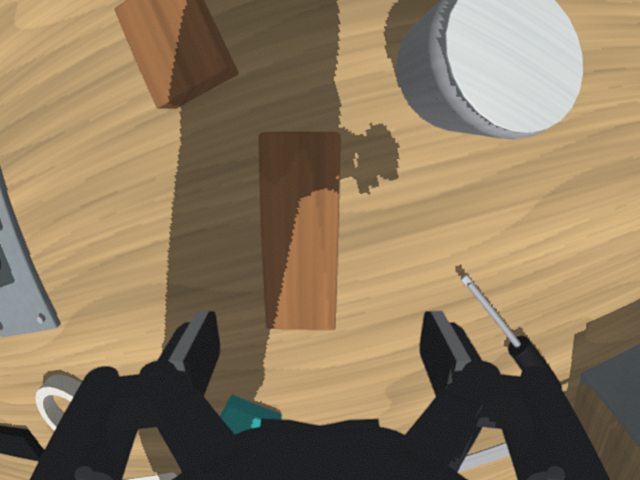

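The wrist view shows the blank spanning (260,132) to (335,328), parallel to the tool and clear of its neighbours. The small offset to the left matches the computed delta.

>>> {"name": "carry_out", "arguments": {
  "deltas": [
    [0.1,-0.095,0.3,0.015,1],
    [0.1,-0.095,0.7,0.015,1],
    [0.1,-0.095,0.8,0.015,1],
    [0.1,-0.095,0.8,0.015,1],
    [0.1,-0.095,0.8,0.015,-0.2],
    [0.1,-0.095,0.8,0.015,-0.2],
    [0.1,-0.095,0.8,0.015,-0.2],
    [0.1,-0.095,0.8,0.015,-0.2],
    [0.1,-0.095,0.8,0.015,-0.2],
    [0.1,-0.095,0.8,0.015,-0.2]
  ],
  "force": 70
}}

```text
clock: 3.95
position: [0.5482, -0.3162, 0.0313]
ee_rot: [0.99, -0.142, 0.002, 0.001]
ft_force: [-1.4, 1.1, 10.0]
grip_width: 0.62
grasp_force: 72.9
```

```bash
python3 -c "
from h import *
print(manip.get_obs()['grip_width'])
go(.548,-.312,.22,-.03)"
```

```text
0.6203169072487057
pose [ 0.5482 -0.3162  0.0313] yaw -0.2845 tilt [ 0.0036 -0.0021] F [-1.4  1.1 10. ] t 3.95
delta [-0.004 -0.025 -1.258] spin -0.486
```

>>> {"name": "carry_out", "arguments": {
  "deltas": [
    [0,0,-0.4,0,-0.2],
    [0,0,-0.8,-0.2,-0.2],
    [0,-0.3,-1,-0.48,-0.2],
    [0,-0.7,-1,-0.48,-0.2],
    [0,-1,-1,-0.48,-0.2],
    [0,-1,-1,-0.48,-0.2]
  ]
}}

```text
clock: 4.7
position: [0.5903, -0.1662, 0.1798]
ee_rot: [1.0, -0.013, 0.001, -0.001]
ft_force: [-0.1, -0.1, -0.7]
grip_width: 0.618
grasp_force: 74.8
```

```bash
python3 -c "
from h import *
go(.5687,.0125,.175,-.031)"
```

```text
pose [ 0.5903 -0.1662  0.1798] yaw -0.0259 tilt [0.0024 0.0014] F [-0.1 -0.1 -0.7] t 4.7
delta [-0.175 -1.187  0.033] spin 0.01
```

>>> {"name": "carry_out", "arguments": {
  "deltas": [
    [-0.17,-0.3,0,0.01,-0.2],
    [-0.17,-0.7,0,0.01,-0.2],
    [-0.17,-1,0,0.01,-0.2],
    [-0.17,-1,0,0.01,-0.2]
  ]
}}

```text
clock: 5.2
position: [0.5684, -0.0169, 0.1795]
ee_rot: [1.0, -0.016, 0.001, -0.0]
ft_force: [-1.6, -0.6, -1.7]
grip_width: 0.615
grasp_force: 74.8
```

```bash
python3 - <<'E'
from h import *
t=camera("top"); P,u,v=pts(t); hsv=cv2.cvtColor(t["img"],cv2.COLOR_RGB2HSV)[v,u]
o=manip.get_obs()["position"]
m=(abs(P[:,0]-.56)<.1)&(abs(P[:,1]-o[1])<.06)&(hsv[:,1]>90)&(P[:,2]>.13)&(P[:,2]<.2)
X=P[m]; print(o,X.min(0),X.max(0),m.sum())
s=camera("scene"); P,u,v=pts(s); hsv=cv2.cvtColor(s["img"],cv2.COLOR_RGB2HSV)[v,u]
m=(abs(P[:,0]-.56)<.12)&(abs(P[:,1]-o[1])<.06)&(hsv[:,1]>90)&(P[:,2]>.13)&(P[:,2]<.2)
X=P[m]; print(X.min(0),X.max(0),m.sum())
save("s2.png",cv2.resize(s["img"][130:330,200:460],(780,600)))
go(.5687,.0125,.145,-.031)
E
```

```text
Traceback (most recent call last):
ValueError: zero-size array to reduction operation minimum which has no identity
```

```bash
python3 - <<'E'
from h import *
o=manip.get_obs()["position"]
s=camera("scene"); P,u,v=pts(s); hsv=cv2.cvtColor(s["img"],cv2.COLOR_RGB2HSV)[v,u]
m=(abs(P[:,0]-.56)<.12)&(abs(P[:,1]-o[1])<.06)&(hsv[:,1]>90)&(P[:,2]>.13)&(P[:,2]<.2)
X=P[m]; print(m.sum()); 
if len(X): print(np.percentile(X,[1,50,99],axis=0))
save("s2.png",cv2.resize(s["img"][130:330,200:460],(780,600)))
go(.5687,.0125,.145,-.031)
E
```

```text
1112
[[ 0.48163895 -0.04523856  0.14850923]
 [ 0.57953832 -0.01298387  0.16610175]
 [ 0.62948909  0.01377359  0.17164508]]
pose [ 0.5684 -0.0216  0.179 ] yaw -0.0384 tilt [ 0.0009 -0.001 ] F [ 0.2 -0.9 -1.7] t 5.3
delta [-0.007 -0.227  0.226] spin -0.014
```

View pics/s2.png

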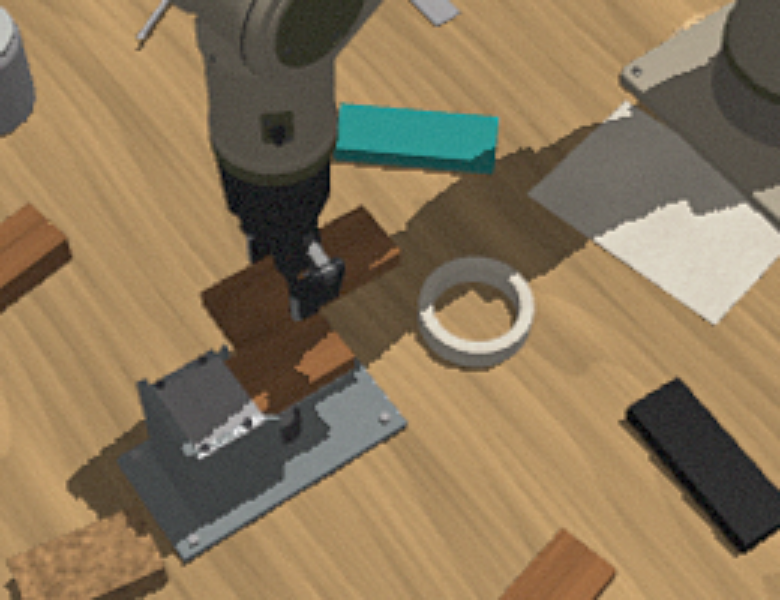

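>>> {"name": "carry_out", "arguments": {
  "deltas": [
    [-0.03,-0.23,0,-0.014,-0.2],
    [-0.03,-0.23,0.1,-0.014,-0.2],
    [-0.03,-0.23,0.2,-0.014,-0.2],
    [-0.03,-0.23,0.23,-0.014,-0.2],
    [-0.03,-0.23,0.27,-0.014,-0.2],
    [-0.03,-0.23,0.31,-0.014,-0.2],
    [-0.03,-0.23,0.35,-0.014,-0.2],
    [-0.03,-0.23,0.39,-0.014,-0.2],
    [-0.03,-0.23,0.4,-0.014,-0.2],
    [-0.03,-0.23,0.4,-0.014,-0.2]
  ]
}}

```text
clock: 6.55
position: [0.5654, 0.0129, 0.119]
ee_rot: [1.0, -0.016, 0.0, 0.001]
ft_force: [-4.3, -3.7, 8.2]
grip_width: 0.615
grasp_force: 75.9
```

```bash
python3 - <<'E'
from h import *
o=manip.get_obs()["position"]
s=camera("scene"); P,u,v=pts(s); hsv=cv2.cvtColor(s["img"],cv2.COLOR_RGB2HSV)[v,u]
m=(abs(P[:,0]-.56)<.12)&(abs(P[:,1]-o[1])<.06)&(hsv[:,1]>90)&(P[:,2]>.08)&(P[:,2]<.15)
X=P[m]; t=X[:,2]
for a in np.arange(.475,.64,.02):
    k=abs(X[:,0]-a)<.01; print(round(a,3),k.sum(),np.round(np.percentile(t[k],[50,98]),4) if k.sum() else '')
print(X[:,0].min(),X[:,0].max())
save("s3.png",cv2.resize(s["img"][180:310,220:390],(780,596)))
go(.5987,.0115,.121,-.031)
E
```

```text
0.475 73 [0.1055 0.109 ]
0.495 179 [0.1062 0.1101]
0.515 168 [0.106  0.1104]
0.535 12 [0.1027 0.1091]
0.555 17 [0.104  0.1081]
0.575 173 [0.1063 0.145 ]
0.595 217 [0.106  0.1107]
0.615 209 [0.106  0.1097]
0.635 35 [0.1027 0.1095]
0.4763071855249055 0.6490536897461274
pose [0.5654 0.0129 0.119 ] yaw -0.0321 tilt [ 0.0008 -0.0012] F [-4.3 -3.1  8.5] t 6.6
delta [ 0.222  0.002 -0.013] spin -0.002
```

View pics/s3.png

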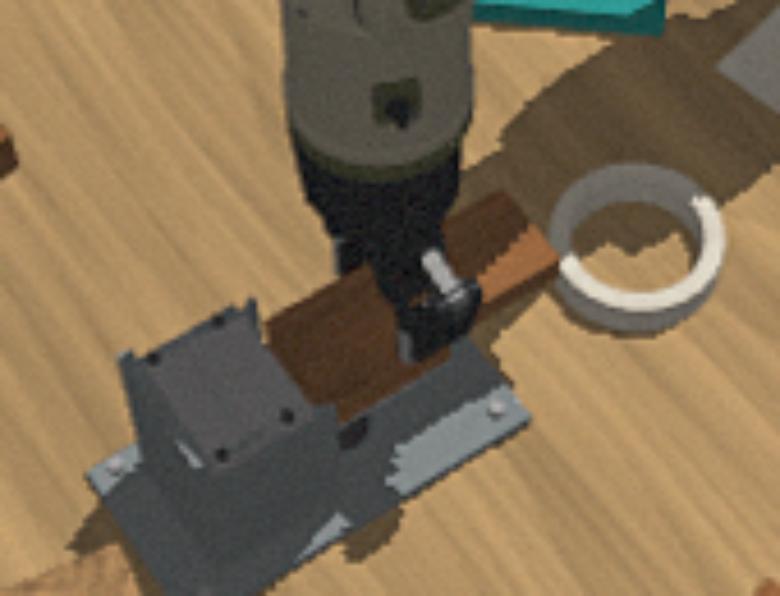

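The new blank lies level, with its top at about 110 mm, pressed under lip height, and its nose just short of the lip. I'll slide it under.

>>> {"name": "carry_out", "arguments": {
  "deltas": [
    [0.04,0,0,0,-0.2],
    [0.08,0,0,0,-0.2],
    [0.12,0,0,0,-0.2],
    [0.16,0,0,0,-0.2],
    [0.2,0,0,0,-0.2],
    [0.24,0,0,0,-0.2],
    [0.24,0,0,0,-0.2]
  ]
}}

```text
clock: 7.48
position: [0.6016, 0.013, 0.1191]
ee_rot: [1.0, -0.015, 0.0, -0.0]
ft_force: [-3.5, 0.0, 7.4]
grip_width: 0.618
grasp_force: 75.8
```

```bash
python3 -c "
from h import *
go(.6027,.0115,.121,-.031)"
```

```text
pose [0.6016 0.013  0.1191] yaw -0.0309 tilt [0.0008 0.0002] F [-3.5  0.   7.4] t 7.47
delta [ 0.008  0.01  -0.013] spin 0.0
```

>>> {"name": "carry_out", "arguments": {
  "deltas": [
    [0,0.01,-0.03,0,-0.2],
    [0,0.01,-0.03,0,-0.2],
    [0,0.01,-0.03,0,0.7],
    [0,0.01,-0.03,0,0.7],
    [0,0.01,-0.03,0,0.7],
    [0,0.01,-0.03,0,0.7],
    [0,0.01,-0.3,0,0.7],
    [-0.2,0.01,-0.45,0,-1],
    [-0.5,0.01,-0.45,0,-1],
    [-0.8,0.01,-0.45,0,-1],
    [-0.8,0.01,-0.45,0,-1],
    [-0.8,0.01,-0.45,0,-1]
  ]
}}

```text
clock: 8.98
position: [0.4817, 0.0151, 0.1862]
ee_rot: [1.0, -0.015, 0.001, 0.0]
ft_force: [1.6, 0.4, 0.8]
grip_width: -0.002
grasp_force: 0.0
```

```bash
cat >> h.py <<'E'
def pile(name=None):
    s=camera("scene"); P,u,v=pts(s); hsv=cv2.cvtColor(s["img"],cv2.COLOR_RGB2HSV)[v,u]
    c,sn=np.cos(-.031),np.sin(-.031); D=P[:,:2]-[.6187,.0109]
    M=np.c_[D[:,0]*c+D[:,1]*sn,-D[:,0]*sn+D[:,1]*c,P[:,2]]
    k=(M[:,0]>-.17)&(M[:,0]<.03)&(abs(M[:,1])<.045)&(hsv[:,1]>90)&(M[:,2]>.1)&(M[:,2]<.15); T=M[k]
    print("top blank rear/nose-ish",np.round(np.percentile(T[:,0],[.5,99.5]),4),"y",np.round(np.percentile(T[:,1],[1,99]),4))
    for a in np.arange(-.14,.02,.02):
        q=abs(T[:,0]-a)<.01
        if q.sum()>5: print(round(a,3),q.sum(),"z90",np.round(np.percentile(T[q,2],90),4),"y",np.round(np.percentile(T[q,1],[2,98]),4))
    if name: save(name,cv2.resize(s["img"][180:310,220:390],(780,596)))
E
python3 -c "
from h import *
pile('s4.png')
go(.4888,.0149,.122,-.031)"
```

```text
top blank rear/nose-ish [-0.1051  0.013 ] y [-0.0233  0.0329]
-0.1 143 z90 0.116 y [-0.0216  0.0317]
-0.08 188 z90 0.1164 y [-0.0215  0.0327]
-0.06 195 z90 0.1162 y [-0.0209  0.0329]
-0.04 189 z90 0.1165 y [-0.0211  0.0324]
-0.02 194 z90 0.1167 y [-0.0215  0.0319]
0.0 192 z90 0.1165 y [-0.023   0.0315]
pose [0.4819 0.0151 0.1861] yaw -0.0309 tilt [0.0009 0.0001] F [ 0.4  0.6 -0.3] t 9.03
delta [0.046 0.    0.427] spin 0.0
```

View pics/s4.png

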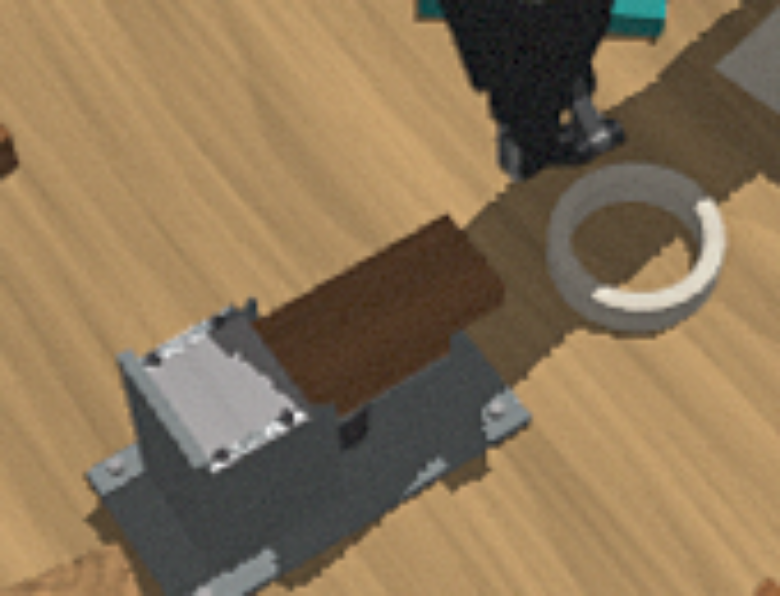

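The blank is flat under the lip, with its rear at mag x -106 mm. Now I'll lower the closed fingers behind it and shove.

>>> {"name": "carry_out", "arguments": {
  "deltas": [
    [0,0,0.25,0,-1],
    [0,0,0.43,0,-1],
    [0,0,0.43,0,-1],
    [0.06,0,0.43,0,-1],
    [0.12,0,0.43,0,-1],
    [0.17,0,0.43,0,-1],
    [0.21,0,0.43,0,-1],
    [0.25,0,0.43,0,-1],
    [0.28,0,0.43,0,-1],
    [0.3,0,0.43,0,-1],
    [0.3,0,0.43,0,-1]
  ]
}}

```text
clock: 10.4
position: [0.5265, 0.0138, 0.122]
ee_rot: [1.0, -0.015, -0.0, 0.0]
ft_force: [-4.3, -0.2, 3.6]
grip_width: -0.001
grasp_force: 2.0
```

```bash
python3 -c "
from h import *
pile()
go(.5327,.0149,.122,-.031)"
```

```text
top blank rear/nose-ish [-0.0837  0.0136] y [-0.0222  0.0328]
-0.08 93 z90 0.1391 y [-0.0231  0.0326]
-0.06 186 z90 0.1164 y [-0.0213  0.0323]
-0.04 190 z90 0.116 y [-0.0213  0.0328]
-0.02 195 z90 0.1167 y [-0.0207  0.0323]
0.0 193 z90 0.1163 y [-0.0212  0.0325]
pose [0.5265 0.0138 0.1219] yaw -0.0308 tilt [ 0.0002 -0.0001] F [-3.6  0.3  2. ] t 10.45
delta [ 0.041 -0.008 -0.   ] spin 0.0
```

>>> {"name": "carry_out", "arguments": {
  "deltas": [
    [0.02,0,0,0,-1],
    [0.04,0,0,0,-1],
    [0.055,0,0,0,-1],
    [0.065,0,0,0,-1],
    [0.075,0,0,0,-1],
    [0.075,0,0,0,-1]
  ]
}}

```text
clock: 11.2
position: [0.5326, 0.0136, 0.1198]
ee_rot: [1.0, -0.015, -0.006, 0.001]
ft_force: [-25.1, 0.9, 10.7]
grip_width: -0.0
grasp_force: 12.5
```

The force climbed to 25 N, so it's at the stop. I'll back off and check.

>>> {"name": "carry_out", "arguments": {
  "deltas": [
    [-0.1,0,0,0,-1],
    [-0.2,0,-0.3,0,-1],
    [-0.2,0,-0.6,0,-1],
    [-0.2,0,-0.6,0,1]
  ]
}}

```text
clock: 11.7
position: [0.5098, 0.0145, 0.2155]
ee_rot: [1.0, -0.015, 0.004, 0.0]
ft_force: [0.4, 0.5, 0.6]
grip_width: 0.197
grasp_force: 0.0
```

```bash
python3 -c "
from h import *
pile('s5.png')
ax=np.array([np.cos(.217),np.sin(.217)]); g=np.array([.5386,.2618])+.0155*ax; print(g)
go(g[0],g[1],.15,.217)"
```

```text
top blank rear/nose-ish [-0.0723  0.0133] y [-0.0222  0.0327]
-0.08 25 z90 0.1153 y [-0.0209  0.0303]
-0.06 185 z90 0.1163 y [-0.0211  0.0322]
-0.04 186 z90 0.1162 y [-0.0207  0.0322]
-0.02 194 z90 0.1162 y [-0.0217  0.0328]
0.0 190 z90 0.1164 y [-0.0218  0.0323]
[0.55373649 0.26513716]
pose [0.5088 0.0144 0.2132] yaw -0.031 tilt [ 0.0047 -0.0002] F [-0.3  0.1 -0.6] t 11.75
delta [ 0.246 -1.68   0.422] spin -0.474
```

View pics/s5.png

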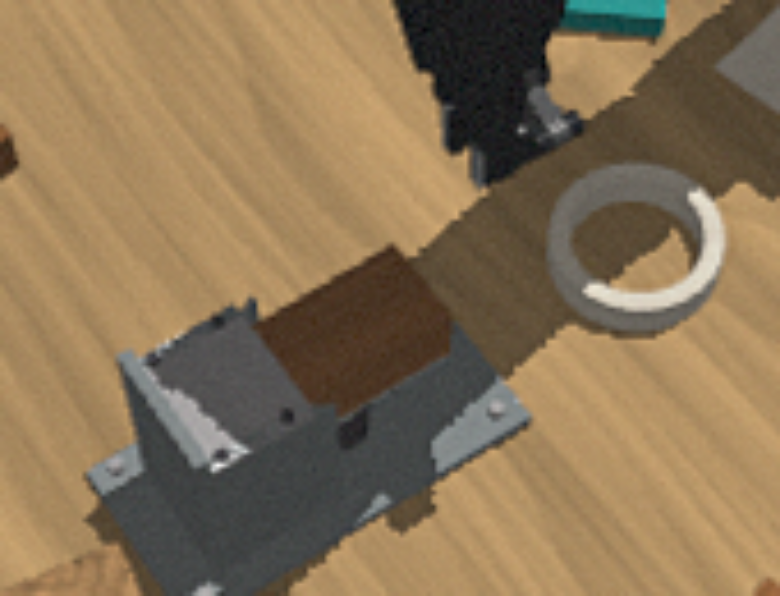

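The rear faces are flush, so the first blank is home. Now the L blank.

>>> {"name": "carry_out", "arguments": {
  "deltas": [
    [0,-0.3,0,-0.2,1],
    [0,-0.7,0,-0.47,1],
    [0.12,-1,0,-0.47,1],
    [0.12,-1,0,-0.47,1]
  ]
}}

```text
clock: 12.25
position: [0.5297, 0.1678, 0.21]
ee_rot: [0.994, 0.11, -0.001, -0.001]
ft_force: [-0.9, -0.3, -0.5]
grip_width: 1.003
grasp_force: 0.0
```

```bash
python3 -c "
from h import *
go(.5537,.2651,.1,.217)"
```

```text
pose [0.5297 0.1678 0.21  ] yaw 0.2208 tilt [-0.0015  0.002 ] F [-0.9 -0.3 -0.5] t 12.25
delta [ 0.299 -0.596  0.734] spin 0.007
```

>>> {"name": "carry_out", "arguments": {
  "deltas": [
    [0.15,-0.3,0.2,0.01,1],
    [0.3,-0.6,0.5,0.01,1],
    [0.3,-0.6,0.73,0.01,1],
    [0.3,-0.6,0.73,0.01,1]
  ]
}}

```text
clock: 12.75
position: [0.5528, 0.2598, 0.098]
ee_rot: [0.994, 0.105, -0.003, 0.001]
ft_force: [-0.4, -0.5, 0.7]
grip_width: 1.003
grasp_force: 0.0
```

```bash
python3 -c "
from h import *
go(.5537,.2651,.028,.217)
c=camera('wrist')
b=outline_of('blank_a_mid',c)
for r in b:
  v,u=np.nonzero(r['region']); print(r['conf'],cv2.minAreaRect(np.c_[u,v].astype(np.float32)))
"
```

```text
pose [0.5528 0.2598 0.098 ] yaw 0.2103 tilt [-0.0063 -0.0029] F [-0.4 -0.5  0.7] t 12.75
delta [ 0.017 -0.034  0.466] spin -0.013
0.51 ((25.93417739868164, 348.78173828125), (181.3685760498047, 47.13132858276367), 81.34745788574219)
```

>>> {"name": "carry_out", "arguments": {
  "deltas": [
    [0.017,-0.03,0.2,-0.013,1],
    [0.017,-0.03,0.4,-0.013,1],
    [0.017,-0.03,0.465,-0.013,1],
    [0.017,-0.03,0.465,-0.013,1],
    [0.017,-0.03,0.465,-0.013,-0.2],
    [0.017,-0.03,0.465,-0.013,-0.2],
    [0.017,-0.03,0.465,-0.013,-0.2],
    [0.017,-0.03,0.465,-0.013,-0.2],
    [0.017,-0.03,0.465,-0.013,-0.2],
    [0.017,-0.03,0.465,-0.013,-0.2],
    [0.017,-0.03,0.2,-0.013,-0.2],
    [0.017,-0.03,-0.2,-0.013,-0.2],
    [0.017,-0.03,-0.5,-0.013,-0.2],
    [0.017,-0.03,-0.5,-0.013,-0.2]
  ],
  "force": 70
}}

```text
clock: 14.6
position: [0.5579, 0.2675, 0.1816]
ee_rot: [0.994, 0.108, 0.004, -0.001]
ft_force: [-1.6, 0.6, -1.5]
grip_width: 0.611
grasp_force: 74.1
```

```bash
python3 -c "
from h import *
go(.5637,.0126,.18,-.031)"
```

```text
pose [0.5579 0.2675 0.1816] yaw 0.2169 tilt [0.007 0.003] F [-1.6  0.6 -1.5] t 14.6
delta [-0.328  1.668  0.006] spin 0.473
```

>>> {"name": "carry_out", "arguments": {
  "deltas": [
    [0,0.3,0,0,-0.2],
    [-0.1,0.7,0,0.2,-0.2],
    [-0.2,1,0,0.47,-0.2],
    [-0.2,1,0,0.47,-0.2]
  ]
}}

```text
clock: 15.1
position: [0.5591, 0.1081, 0.176]
ee_rot: [1.0, -0.019, -0.0, 0.001]
ft_force: [-0.7, 0.3, -1.5]
grip_width: 0.609
grasp_force: 74.0
```

```bash
python3 -c "
from h import *
go(.5637,.0126,.18,-.031)"
```

```text
pose [0.5591 0.1081 0.176 ] yaw -0.0375 tilt [-0.001  -0.0027] F [-0.7  0.3 -1.5] t 15.1
delta [ 0.054  0.635 -0.025] spin -0.012
```

>>> {"name": "carry_out", "arguments": {
  "deltas": [
    [0.03,0.3,-0.02,-0.012,-0.2],
    [0.03,0.6,-0.02,-0.012,-0.2],
    [0.03,0.635,-0.02,-0.012,-0.2],
    [0.03,0.635,-0.02,-0.012,-0.2],
    [0.03,0.635,-0.02,-0.012,-0.2]
  ]
}}

```text
clock: 15.72
position: [0.5608, 0.02, 0.1797]
ee_rot: [1.0, -0.01, -0.0, -0.0]
ft_force: [-1.0, -0.2, -1.6]
grip_width: 0.61
grasp_force: 74.0
```

```bash
python3 - <<'E'
from h import *
o=manip.get_obs()["position"]
s=camera("scene"); P,u,v=pts(s); hsv=cv2.cvtColor(s["img"],cv2.COLOR_RGB2HSV)[v,u]
m=(abs(P[:,0]-.56)<.12)&(abs(P[:,1]-o[1])<.06)&(hsv[:,1]>90)&(P[:,2]>.13)&(P[:,2]<.2)
X=P[m]; print(np.percentile(X,[1,50,98,99.5],axis=0))
go(.5637,.0126,.144,-.031)
E
```

```text
[[ 0.47084571 -0.00478401  0.14686753]
 [ 0.57215878  0.0259549   0.1637379 ]
 [ 0.61895454  0.0517071   0.16876715]
 [ 0.6198971   0.05289494  0.18702498]]
pose [0.5608 0.0198 0.1797] yaw -0.0202 tilt [-0.0001  0.0006] F [-0.1  0.3 -1.4] t 15.78
delta [0.02  0.048 0.238] spin 0.021
```

>>> {"name": "carry_out", "arguments": {
  "deltas": [
    [0.02,0.048,0,0.02,-0.2],
    [0.02,0.048,0.1,0.02,-0.2],
    [0.02,0.048,0.2,0.02,-0.2],
    [0.02,0.048,0.24,0.02,-0.2],
    [0.02,0.048,0.28,0.02,-0.2],
    [0.02,0.048,0.32,0.02,-0.2],
    [0.02,0.048,0.36,0.02,-0.2],
    [0.02,0.048,0.4,0.02,-0.2],
    [0.02,0.048,0.41,0.02,-0.2],
    [0.02,0.048,0.41,0.02,-0.2]
  ]
}}

```text
clock: 17.02
position: [0.5635, 0.0107, 0.1188]
ee_rot: [1.0, -0.017, -0.0, 0.0]
ft_force: [-6.4, -0.5, 11.5]
grip_width: 0.61
grasp_force: 75.6
```

```bash
python3 -c "
from h import *
pile('s6.png')
go(.6017,.0115,.119,-.031)"
```

```text
top blank rear/nose-ish [-0.1453  0.0034] y [-0.0275  0.0292]
-0.14 116 z90 0.1059 y [-0.0246  0.0277]
-0.12 159 z90 0.1055 y [-0.0244  0.0285]
-0.1 96 z90 0.1063 y [-0.0225  0.0279]
-0.06 36 z90 0.1085 y [-0.0272  0.0367]
-0.04 168 z90 0.1077 y [-0.0318  0.0306]
-0.02 168 z90 0.1064 y [-0.0254  0.0274]
0.0 117 z90 0.1061 y [-0.0262  0.0264]
pose [0.5634 0.0107 0.1188] yaw -0.0333 tilt [-0.0007 -0.0005] F [-6.  -1.2 12.3] t 17.07
delta [ 0.255 -0.014 -0.002] spin -0.004
```

View pics/s6.png

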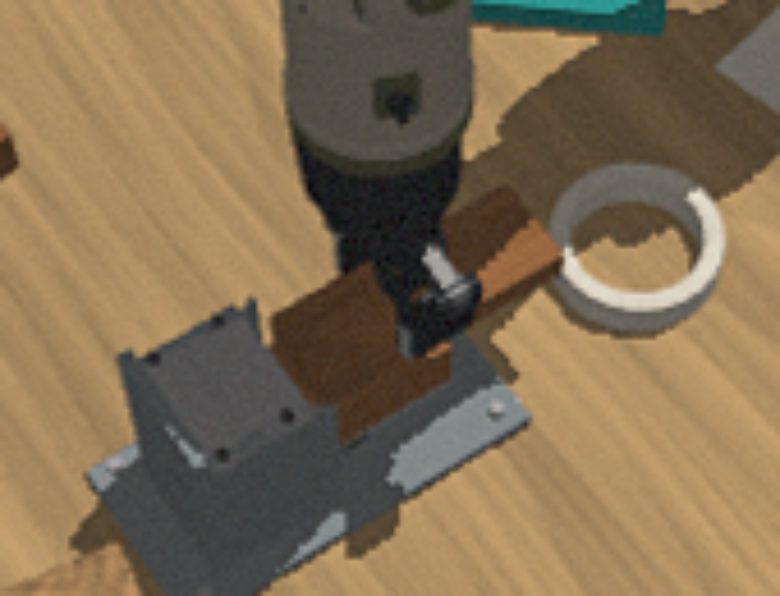

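The blank is pressed level, nose short of the lip. It sits about 2 mm toward -y, so I'll correct that while sliding in.

>>> {"name": "carry_out", "arguments": {
  "deltas": [
    [0,-0.015,0,0,-0.2],
    [0.03,-0.015,0,0,-0.2],
    [0.07,-0.015,0,0,-0.2],
    [0.11,-0.015,0,0,-0.2],
    [0.15,-0.015,0,0,-0.2],
    [0.19,-0.015,0,0,-0.2],
    [0.23,-0.015,0,0,-0.2],
    [0.255,-0.015,0,0,-0.2],
    [0.255,-0.015,0,0,-0.2]
  ]
}}

```text
clock: 18.2
position: [0.6017, 0.0122, 0.1188]
ee_rot: [1.0, -0.016, -0.001, -0.0]
ft_force: [-6.2, -0.6, 12.5]
grip_width: 0.613
grasp_force: 75.6
```

>>> {"name": "carry_out", "arguments": {
  "deltas": [
    [0,0,-0.03,0,-0.2],
    [0,0,-0.03,0,-0.2],
    [0,0,-0.03,0,0.7],
    [0,0,-0.03,0,0.7],
    [0,0,-0.03,0,0.7],
    [0,0,-0.03,0,0.7],
    [0,0,-0.3,0,0.7],
    [-0.2,0,-0.45,0,-1],
    [-0.5,0,-0.45,0,-1],
    [-0.8,0,-0.45,0,-1],
    [-0.8,0,-0.45,0,-1],
    [-0.8,0,-0.45,0,-1]
  ]
}}

```text
clock: 19.7
position: [0.4827, 0.0155, 0.1862]
ee_rot: [1.0, -0.017, 0.001, 0.0]
ft_force: [-0.2, -0.6, -0.5]
grip_width: 0.003
grasp_force: 0.0
```

```bash
python3 -c "
from h import *
pile()
go(.4817,.0151,.122,-.031)"
```

```text
top blank rear/nose-ish [-0.1078  0.0131] y [-0.0232  0.032 ]
-0.1 166 z90 0.1161 y [-0.0221  0.0321]
-0.08 184 z90 0.1161 y [-0.0219  0.0315]
-0.06 183 z90 0.1163 y [-0.0215  0.0312]
-0.04 191 z90 0.1169 y [-0.0226  0.0315]
-0.02 188 z90 0.1165 y [-0.0229  0.0312]
0.0 196 z90 0.1163 y [-0.0227  0.0314]
pose [0.483  0.0156 0.1861] yaw -0.0335 tilt [0.001  0.0002] F [-0.7 -0.1  0.3] t 19.75
delta [-0.009  0.004  0.427] spin -0.005
```

It's flat under the lip and centred, so I'll repeat the shove.

>>> {"name": "carry_out", "arguments": {
  "deltas": [
    [0,0,0.25,0,-1],
    [0,0,0.43,0,-1],
    [0,0,0.43,0,-1],
    [0.06,0,0.43,0,-1],
    [0.12,0,0.43,0,-1],
    [0.17,0,0.43,0,-1],
    [0.21,0,0.43,0,-1],
    [0.25,0,0.43,0,-1],
    [0.28,0,0.43,0,-1],
    [0.31,0,0.43,0,-1],
    [0.33,0,0.43,0,-1],
    [0.345,0,0.43,0,-1],
    [0.36,0,0.43,0,-1],
    [0.36,0,0.43,0,-1]
  ]
}}

```text
clock: 21.5
position: [0.5326, 0.0139, 0.121]
ee_rot: [1.0, -0.017, -0.005, 0.001]
ft_force: [-23.5, -0.0, 12.8]
grip_width: 0.002
grasp_force: 11.9
```

The shove ended at the same position as the first (x 0.5326) with 23 N, so it's home. I'll retreat and verify.

>>> {"name": "carry_out", "arguments": {
  "deltas": [
    [-0.1,0,0,0,-1],
    [-0.2,0,-0.3,0,-1],
    [-0.3,0,-0.6,0,-1],
    [-0.4,0,-0.7,0,-1],
    [-0.4,0,-0.7,0,-1]
  ]
}}

```text
clock: 22.12
position: [0.477, 0.0159, 0.2285]
ee_rot: [1.0, -0.017, 0.002, 0.0]
ft_force: [0.2, -0.1, -0.4]
grip_width: -0.002
grasp_force: 0.0
```

```bash
python3 -c "
from h import *
pile('s7.png')"
```

```text
top blank rear/nose-ish [-0.0725  0.0138] y [-0.0225  0.032 ]
-0.08 26 z90 0.1153 y [-0.0208  0.0309]
-0.06 189 z90 0.1159 y [-0.0223  0.0315]
-0.04 191 z90 0.116 y [-0.0217  0.0313]
-0.02 182 z90 0.1159 y [-0.0214  0.0317]
0.0 193 z90 0.1166 y [-0.0217  0.0311]
```

View pics/s7.png

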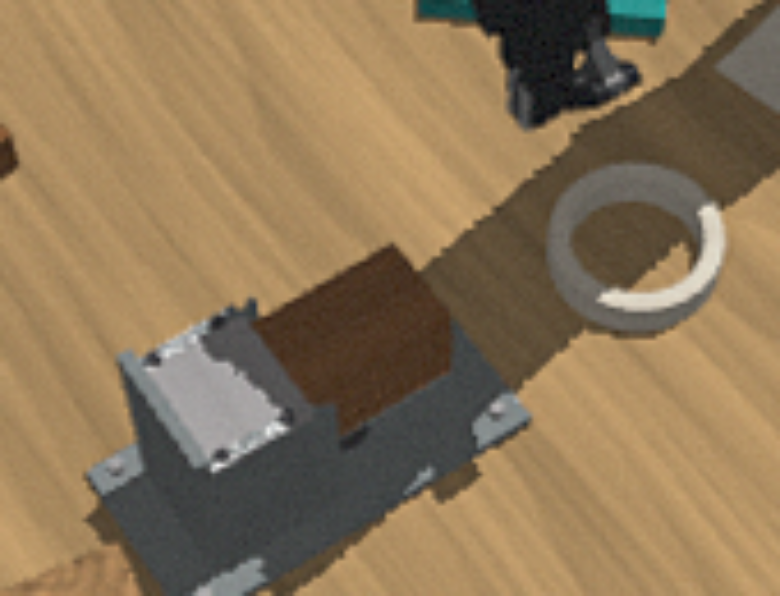

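The picture shows a flush, level pile at the magazine, with the gripper clear of it.

```bash
python3 -c "
from h import *
print(ticket.hand_in())"
```

```text
the job is handed in; nothing more can be done
None
```

Both loose blanks went in one after the other. The last picture shows the pile flush and level under the lip, both shoves ended against the stop at about 24 N, and the job is handed in at about 22 s (no verdict was returned).

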